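# Put the thermometer case away in the lock-out pull-out tray

## Robot

A 6-joint arm with a two-finger parallel gripper is mounted at the origin on the work surface. World frame = base frame: x ahead of the robot, y to its left, z up, the work surface at z = 0. Lengths are in m, angles in degrees, forces in N, time in s.
With the tool pointing down it reaches from about 0.3 to 0.75 m from the base axis. Payload 8.5 kg.
Tool frame: the origin (TCP) lies at the very end of the fingers, on their centre line; the grasp point (between the pads) lies 19 mm behind it (env.hold_point_z is the distance from the TCP to the grasp point, in m); z points along the fingers, y is the line along which they close (so a half turn about z gives the same grasp; the last joint's range is limited). The gripper opens to 85 mm and grips with 20 to 120 N. Pads are 22 mm wide; open, the fingers measure 114 mm over their backs; the gripper's body (76 mm by 85 mm) begins 54 mm behind the grasp point. The pads swing forward as they close: fully open they stand 13 mm farther back than shut.
Start: joints at [-85.617, 21.807, 74.336, -0, 83.858, -12.336], TCP at [0.158, -0.527, 0.231] pointing down, gripper open.
Joint ranges: [-178.18, 178.18], [-50.72, 133.34], [12.68, 142.11], [-81.47, 261.47], [9.98, 163.14], [-165.26, 165.26]. Speed limits (degrees/s): [136.94, 136.94, 180, 180, 180, 180].

## Interface

Orientations are given as a 3x3 rotation matrix whose columns are the frame's x, y, z axes.
In Python, from rig import env, optics gives the robot as it stands.
- The arm moves only by the shell command python3 -m jog 'ROWS' [OPENING] [FORCE]. ROWS is JSON, a list of rows, each an object with "linear": the shift along the tool's x, y, z in units of 40 mm (1.0 is 40 mm), a list of three; "roll": the turn about the tool's z in units of 5 degrees (1.0 is 5 degrees). A call has 1 to 12 rows; each row shifts and turns the commanded pose from where the row before left it, along the tool's axes as they then stand; what a row does not reach is not made up. A row lasts 1/12 s, in which the tool goes at most 41.7 mm and 7.16 degrees, less where a joint would pass 70% of its speed; a pose out of reach is approached as far as the arm can. A call is refused whole if a number of a shift passes 1 or a number of a turn 1, either way. A call with a gripper value outside its range is refused whole. OPENING is the opening, from -1 (shut) to 1 (fully open), set as the call begins (- or left out, the last holds). The fingers move at their own pace and stop on an object; FORCE is the grip in N (left out, the last holds). Time passes only in rows, so rows that do not move let the fingers close. It gives the time, the measured TCP pose, the force, the opening and the grip force at its end, in the units of the state.
- env.observe(): the state, without advancing time (a new reading comes with each control period).
- optics.get_image(name): name is "scene" or "side" or "wrist"; returns the picture (400x640x3 uint8, red, green, blue); there is no depth.
- optics.calibration(name): a dict with "fov_y" (degrees; the focal length in pixels is half the picture's height over the tangent of half this angle, whatever the lens; pixels are square), "cx", "cy" (the principal point, pixels), "T" (4x4, takes a point from camera to world coordinates). Camera axes: x right, y down, z forward; pixel columns grow to the right and rows downward; lengths in m; the calibration is good to about 2 mm. A picture is of the moment at which its call begins: read the wrist's pose just before it. calibration takes no time and is no camera call; for the wrist camera it gives the pose at the moment of the call.
- env.close_job(): hands the job in; it is judged then, once.
The state is a dict: "time_s": time; "q": joint angles; "qvel": joint speeds; "joint_efforts": joint torques, N m; "position": TCP position; "tool_rot": TCP orientation; "ft_force": force on the tool from outside, world axes, zero at the start; "wrist_torque": the same for the moment, N m; "grip_width": finger opening in m; "gripper_force": force on a finger pad.
Only numpy, scipy, OpenCV 4.12 (cv2) and the standard library are available. Lean on these libraries where they do the work, as an engineer would, in place of code of your own. Each camera call takes 0.05 s, during which the arm holds its last target. There are 200 camera calls.

## Task

Pull the tray out on its slides until it locks. Lift the thermometer case out of the glass jar, lay it down on the tiles to change your grip, then lay it flat in the tray's empty compartment, without ever dropping it. Then press the release tab down and push the tray back fully home with the case in it, and leave the jar, the dish and the tweezer standing or lying where they are.

Things in the scene. Friction and masses are not known exactly. Their poses are not given: they have to be found in the camera images.
- unit: White steel box, open at the front, 225 deep (x) x 220 wide (y) x 85 high, mm, standing on the tiles. Origin: middle of the bottom edge of its open front, on the tiles; its -x axis points out of the open front towards the robot, +y to the tray's left side, z up. A tray rides in it on three-part telescopic slides and comes out along -x. Only the tray and its lever move.
- tray (a joint): How far the tray is out, m: 0 shut, end stop 0.171. Pull needs 2 to 6 N. Past 0.166 the latch drops and locks it: then it cannot go back (5 mm play) until the release is pressed. It stays where left. Front panel 218 wide, top edge 81 mm above the tiles. Tray walls 3 mm thick, rims 56 mm above the tiles, floor 20.5 mm; a divider (rim 52) splits it in two.
- latch (a joint): Turn of the latch lever on the tray's right side, rad: 0 at rest or locked (tab up), clear of the lock above 0.05, 0.075 with the tab fully down (7 mm). A spring pushes the tab back up; it must be held down while the tray starts back, until tray is below 0.15, and may be held down all the way home.
- handle (a point): Middle of the straight steel bar handle on the tray's front, 62 mm above the tiles. The bar runs along unit y, 80 mm long, 11 mm thick, 35 mm out from the front panel's face with an open gap behind it. Moves with the tray; axes as the unit's.
- release (a point): Top centre of the steel release tab, the front end of the latch lever: a thumb plate 28 (unit y) x 26 (x) mm sticking out of the tray's front panel right of the handle (82 mm towards unit -y), 46 mm above the tiles, its centre 14 mm in front of the panel's face. 2.5 N starts it down, 4.5 N presses it fully. A finger on it can also push the panel behind it.
- compartment (a point): Centre of the floor of the empty compartment, the tray's left (unit +y) one: 194 long (unit x) x 87 wide (y), mm, walls 31 to 36 high. Floor 20.5 mm above the tiles. Moves with the tray; axes as the unit's. With the tray locked out, all but its rear 22 mm is clear of the box.
- case: White plastic thermometer case, a slim box 140 x 28 x 18 mm, about 45 g. Origin: centre of its foot end; z axis along the 140 mm length to the capped end, y along the 28 mm width, x along the 18 mm thickness. At the start it stands upright in the jar, top 146 mm above the tiles, 61 mm above the jar's rim. Held lightly at its end, it pivots between the fingers if its foot is pressed on the tiles.
- case_mid (a point): Middle of the thermometer case, 70 mm along its z axis from the foot end; axes as the case's.
- jar: Clear glass jar, round, open, 70 mm outer diameter, 85 high, wall 3, inner floor 6 above the tiles, about 320 g, loose. Origin: centre of its underside. Stands left or right of the tray's path and holds the thermometer case. The tiles between it and the robot are bare.
- dish: Round beige ceramic dish, 100 mm diameter, 22 high, loose. Origin: centre of its underside. Not part of the job; it stands on the side where the jar does not.
- tweezer: Chrome tweezer, 95 x 9 x 8 mm, lying on the tiles beside the dish, on the robot's side of it. Origin: centre of its underside, x along its length. Not part of the job.
- organiser: Orange pill organiser with seven flip lids, 150 x 34 x 25 mm, about 90 g, lying lengthwise in the tray's right (unit -y) compartment. Origin: centre of its underside, x along its length. It stays there and rides with the tray.
Mind the look-alikes: they are no part of the job. There is more than one size of the case; the one meant has the size given above. Several things look just like the jar: the one meant starts farthest to the robot's right.

How it is judged (in metres and radians):
On the way, in this order (a step that is already met when the one before it is completed fails the run):
1. the tray is pulled out to the end of its slides and the latch has dropped into its lock (value of joint tray above 0.162 m and value of joint latch below 0.015 rad), for 0.2 s.
2. the thermometer case lies on the tiles, let go and at rest (angle between case's own z axis and vertical between 1.42 and 1.72 rad and height (world z) of case_mid below 0.02 m and linear speed of case below 0.03 m/s and contact force between case and the fingers below 0.1 N), for 0.2 s.
3. the case lies flat in the empty compartment, let go and at rest, with the tray still locked out (all of step 1 and angle between case's own z axis and vertical between 1.42 and 1.72 rad and x of case_mid in the frame of compartment between -0.045 and 0.045 m and y of case_mid in the frame of compartment between -0.037 and 0.037 m and z of case_mid in the frame of compartment below 0.022 m and linear speed of case below 0.03 m/s and contact force between case and the fingers below 0.1 N), for 0.2 s.
At the end, for the whole second after the job is handed in: The tray is home (within 6 mm of shut) with its release tab back up; the case lies flat (within about 8 degrees) at rest on the floor of the tray's empty compartment; the jar still stands upright; the jar, dish and tweezer are within 50 mm of where they began (value of joint tray below 0.006 m and value of joint latch below 0.015 rad and angle between case's own z axis and vertical between 1.42 and 1.72 rad and x of case_mid in the frame of compartment between -0.045 and 0.045 m and y of case_mid in the frame of compartment between -0.037 and 0.037 m and z of case_mid in the frame of compartment below 0.022 m and linear speed of case below 0.03 m/s and angle between jar's own z axis and vertical below 0.1 rad); the robot touches nothing.
It fails at once if the case was dropped (falling free at more than 1.2 m/s) (linear speed of case above 1.2 m/s and contact force between case and the fingers below 0.1 N).
It fails at once if the jar was knocked over (angle between jar's own z axis and vertical above 0.5 rad).
It fails at once if the jar, dish or tweezer was pushed more than 50 mm from its place (distance of any of jar, dish, tweezer from where it was at the start of the episode above 0.05 m).
It also fails if it takes over 72 s, if anything falls off the work surface, if the arm or the gripper's body presses on something with over 40 N, if the wrist force passes 120 N, or if a joint passes its speed limit or range.

## Working session

There is one attempt and no reset: what is moved stays moved. The work goes in short steps, Python scripts to look and compute and a shell command to move; the robot and the scene stay as the last step left them, time stands still between calls to the robot, and variables do not carry over. Pictures are saved under pics/ and viewed, at most 10 in all, crops included, and the job is handed in when it is done.

```bash
mkdir -p pics; ls; python3 - <<'E'
from rig import env, optics
import cv2
s=env.observe();print(s['time_s'],s['position'],s['tool_rot'],s['grip_width'],env.hold_point_z)
for n in ['scene','side']:
    c=optics.calibration(n);print(n,c)
    cv2.imwrite(f'pics/{n}0.png',optics.get_image(n)[:,:,::-1])
E
```

```text
pics
0.0 [ 0.15819213 -0.52644116  0.23071906] [[ 9.57727079e-01  2.87678328e-01 -1.46673443e-04]
 [ 2.87678229e-01 -9.57726006e-01  1.46063729e-03]
 [ 2.79720723e-04 -1.44108664e-03 -9.99998923e-01]] 0.08549145843672343 0.0187
scene {'fov_y': 50.78578856105147, 'cx': 324.61107536810573, 'cy': 194.33390267618407, 'T': array([[ 0.32299   ,  0.65055072, -0.68735815,  1.39200013],
       [ 0.94637633, -0.22740315,  0.22947688, -0.24905263],
       [-0.00702106, -0.72461822, -0.68911475,  0.82758689],
       [ 0.        ,  0.        ,  0.        ,  1.        ]])}
side {'fov_y': 42.759123424233245, 'cx': 313.16928459597017, 'cy': 198.65583946066366, 'T': array([[-0.99827169, -0.03808118,  0.04476002,  0.59396702],
       [-0.05771822,  0.77861795, -0.62483813,  0.64300673],
       [-0.01105638, -0.62634168, -0.77947024,  0.90757049],
       [ 0.        ,  0.        ,  0.        ,  1.        ]])}
```

View pics/scene0.png

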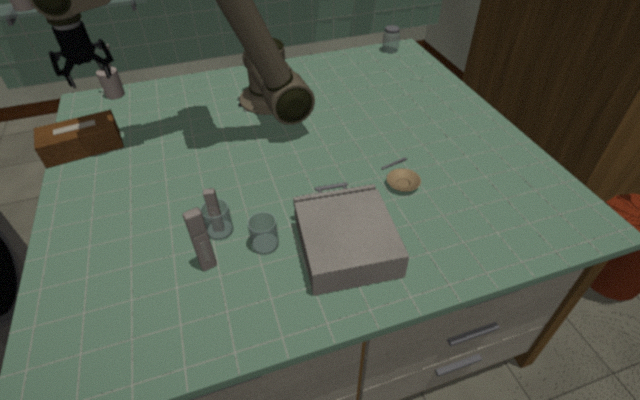

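View pics/side0.png

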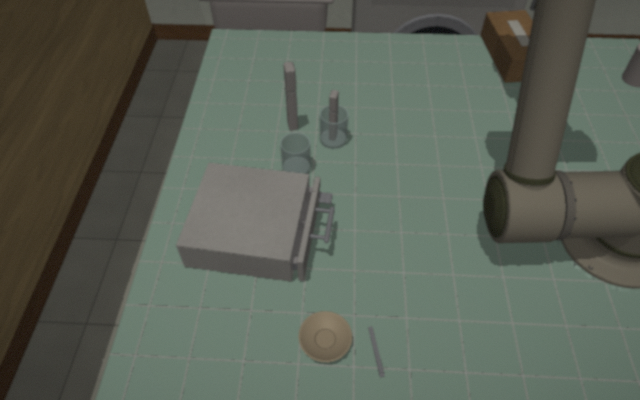

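The scene camera shows the jar with its case at (217,220), an empty look-alike jar at (263,233), a larger loose case at (200,240), the unit at (350,240) with its handle at (331,186), and the dish at (403,181). The side camera shows the jar at (334,125), the handle at about (330,222) and the tab at (325,198). I'll enlarge both.

```bash
cat > h.py <<'E'
import numpy as np, cv2
from rig import env, optics
def ray(n,p,c=None):
    c=c or optics.calibration(n);f=200/np.tan(np.radians(c['fov_y']/2))
    d=c['T'][:3,:3]@np.array([(p[0]-c['cx'])/f,(p[1]-c['cy'])/f,1]);return c['T'][:3,3],d
def plane(n,p,z,c=None):
    o,d=ray(n,p,c);return (o+d*(z-o[2])/d[2]).round(4)
def tri(a,b):
    (o,d),(o2,e)=a,b
    s=np.linalg.lstsq(np.c_[d,-e],o2-o,rcond=None)[0]
    p,q=o+s[0]*d,o2+s[1]*e;return ((p+q)/2).round(4),np.linalg.norm(p-q).round(4)
def proj(n,P,c=None):
    c=c or optics.calibration(n);f=200/np.tan(np.radians(c['fov_y']/2))
    v=c['T'][:3,:3].T@(np.array(P)-c['T'][:3,3]);return (v[:2]/v[2]*f+[c['cx'],c['cy']]).round(1)
E
python3 - <<'E'
import cv2,numpy as np
a=cv2.imread('pics/scene0.png')[170:300,170:430];b=cv2.imread('pics/side0.png')[50:280,170:370]
cv2.imwrite('pics/c1.png',cv2.convertScaleAbs(cv2.resize(a,None,fx=3,fy=3,interpolation=2),alpha=1.4))
cv2.imwrite('pics/c2.png',cv2.convertScaleAbs(cv2.resize(b,None,fx=2.6,fy=2.6,interpolation=2),alpha=1.4))
E
```

```text
(no output)
```

View pics/c1.png

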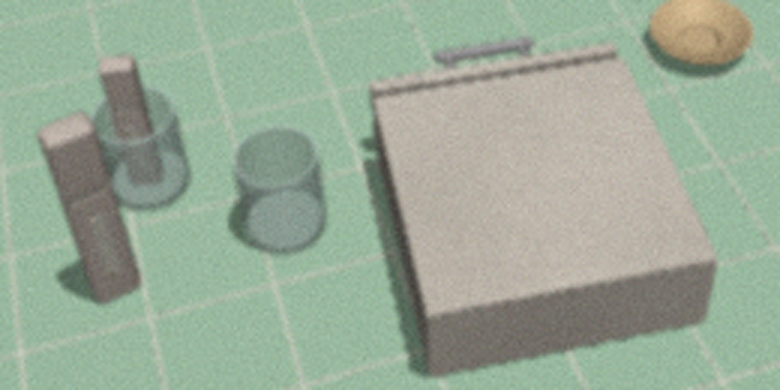

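View pics/c2.png

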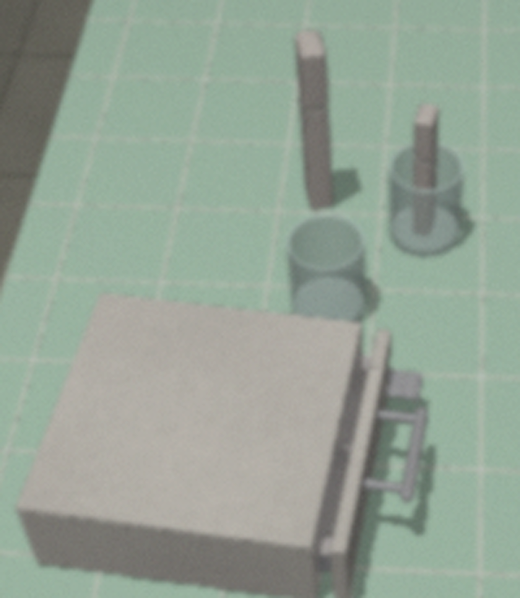

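Enlarged, the bar ends are at scene (315,188) and (347,185), and side (333,208) and (327,239). The case top is at scene (209,191) and side (334,92), and the jar base is at scene (219,229) and side (333.5,138). Next I turn these into points.

```bash
python3 - <<'E'
from h import *
S=lambda u,v:(170+u/3,170+v/3)
D=lambda u,v:(170+u/2.6,50+v/2.6)
for nm,a,b,z in [('barR',(436,55),(423,410),.064),('barL',(531,44),(409,492),.064),('panR',(372,86),(384,334),.081),('panL',(617,50),None,.081),
  ('casetop',(118,63),(427,110),.146),('jarbase',(148,177),(425,228),.006),('jarrim',(138,118),(427,178),.085),('tab',None,(405,382),.046),('boxR',(375,97),(360,325),.085),('boxL',(617,60),(313,546),.085),('boxrearR',(430,318),(100,297),.085),('boxrearL',(713,263),(22,512),.085),('caseBottomRear',(147,180),(423,230),.006),('jar2base',(285,218),(328,298),.006),('bigtop',(67,128),(311,44),.17)]:
    if a:print(nm,plane('scene',S(*a),z),end=' ')
    if b:print(nm,plane('side',D(*b),z),end=' ')
    if a and b: print(tri(ray('scene',S(*a)),ray('side',D(*b))),end='')
    print()
E
```

```text
barR [ 0.6002 -0.0107  0.064 ] barR [ 0.6003 -0.011   0.064 ] (array([ 0.6003, -0.0108,  0.0643]), np.float64(0.0002))
barL [0.6145 0.0744 0.064 ] barL [0.6083 0.0688 0.064 ] (array([0.6108, 0.0725, 0.0644]), np.float64(0.0075))
panR [ 0.6367 -0.0792  0.081 ] panR [ 0.635  -0.0755  0.081 ] (array([ 0.6348, -0.0783,  0.0784]), np.float64(0.0011))
panL [0.6639 0.1352 0.081 ] 
casetop [ 0.611  -0.2767  0.146 ] casetop [ 0.6075 -0.2824  0.146 ] (array([ 0.6088, -0.2781,  0.1469]), np.float64(0.005))
jarbase [ 0.6061 -0.2773  0.006 ] jarbase [ 0.6063 -0.2776  0.006 ] (array([ 0.6063, -0.2773,  0.0062]), np.float64(0.0))
jarrim [ 0.6136 -0.2726  0.085 ] jarrim [ 0.6055 -0.2614  0.085 ] (array([ 0.6052, -0.2724,  0.076 ]), np.float64(0.0017))
tab [ 0.6164 -0.0538  0.046 ] 
boxR [ 0.6544 -0.0813  0.085 ] boxR [ 0.6551 -0.0809  0.085 ] (array([ 0.6548, -0.0812,  0.0851]), np.float64(0.0007))
boxL [0.6794 0.1279 0.085 ] boxL [0.6755 0.1338 0.085 ] (array([0.6756, 0.1305, 0.0804]), np.float64(0.0011))
boxrearR [ 0.8817 -0.1057  0.085 ] boxrearR [ 0.8759 -0.1018  0.085 ] (array([ 0.8779, -0.1053,  0.0804]), np.float64(0.0014))
boxrearL [0.9035 0.1057 0.085 ] boxrearL [0.8936 0.1154 0.085 ] (array([0.8971, 0.1098, 0.0758]), np.float64(0.0007))
caseBottomRear [ 0.6093 -0.2787  0.006 ] caseBottomRear [ 0.6081 -0.2748  0.006 ] (array([ 0.6077, -0.2783,  0.0034]), np.float64(0.0016))
jar2base [ 0.6906 -0.175   0.006 ] jar2base [ 0.6924 -0.1821  0.006 ] (array([ 0.6928, -0.1763,  0.0105]), np.float64(0.0031))
bigtop [ 0.696 -0.32   0.17 ] bigtop [ 0.7141 -0.34    0.17  ] (array([ 0.7118, -0.3186,  0.1855]), np.float64(0.001))
```

```bash
cat >> h.py <<'E'
def go(P,yaw=None):
    "shift (units of 40 mm, tool axes) to world TCP P; roll units to make tool-x yaw = yaw"
    s=env.observe();R=s['tool_rot'];d=np.array(P)-s['position']
    print('t',round(s['time_s'],2),'pos',s['position'].round(4),'yaw',np.degrees(np.arctan2(R[1,0],R[0,0])).round(2),'ft',np.round(s['ft_force'],1),'w',round(s['grip_width'],4),'gf',np.round(s['gripper_force'],1),'q',s['q'].round(0))
    print('units',(R.T@d/.04).round(3))
    if yaw is not None: print('roll',((np.degrees(np.arctan2(R[1,0],R[0,0]))-yaw+180)%360-180).round(2)/5)
E
python3 -m jog '[{"roll":-1},{"roll":-1},{"roll":-1},{"roll":-1},{"roll":-1},{"roll":-1},{"roll":-1},{"roll":-1},{"roll":-1},{"roll":-1},{"roll":-1},{"roll":-1}]' -0.3
python3 -m jog '[{"roll":-1},{"roll":-0.48},{"linear":[0,0,0]}]'
python3 -c "
from h import *
go([.606,.031,.14],84.1)"
```

```text
t 0.1 pos [ 0.1582 -0.5265  0.2308] yaw 16.72 ft [-0.2  0.9 -0.1] w 0.0857 gf 0.0 q [-86.  22.  74.  -0.  84. -12.]
units [ 14.731 -10.124   2.287]
roll -13.475999999999999invalid input
invalid input
```

```bash

python3 -m jog '[{"linear":[0,0,0],"roll":-1},{"linear":[0,0,0],"roll":-1},{"linear":[0,0,0],"roll":-1},{"linear":[0,0,0],"roll":-1},{"linear":[0,0,0],"roll":-1},{"linear":[0,0,0],"roll":-1},{"linear":[0,0,0],"roll":-1},{"linear":[0,0,0],"roll":-1},{"linear":[0,0,0],"roll":-1},{"linear":[0,0,0],"roll":-1},{"linear":[0,0,0],"roll":-1},{"linear":[0,0,0],"roll":-1}]' -0.3
python3 -m jog '[{"linear":[0,0,0],"roll":-1},{"linear":[0,0,0],"roll":-0.48},{"linear":[0,0,0],"roll":0}]'
python3 -c "
from h import *
go([.606,.031,.14],84.1)"
```

```text
time_s: 1.1
position: [0.1582, -0.5266, 0.2309]
tool_rot: [[0.226, 0.974, -0.0], [0.974, -0.226, 0.001], [0.001, -0.0, -1.0]]
ft_force: [-0.2, 0.2, 1.3]
grip_width: 0.0296
gripper_force: 0.0
time_s: 1.35
position: [0.1582, -0.5266, 0.231]
tool_rot: [[0.101, 0.995, -0.0], [0.995, -0.101, 0.001], [0.001, -0.0, -1.0]]
ft_force: [-0.1, 0.3, -0.4]
grip_width: 0.0298
gripper_force: 0.0
t 1.35 pos [ 0.1582 -0.5266  0.231 ] yaw 84.2 ft [-0.1  0.3 -0.4] w 0.0298 gf 0.0 q [-86.  22.  74.  -0.  84. -80.]
units [14.997  9.73   2.285]
roll 0.02
```

```bash

python3 -m jog '[{"linear":[0.75,0.486,0],"roll":0},{"linear":[0.75,0.486,0],"roll":0},{"linear":[0.75,0.486,0],"roll":0},{"linear":[0.75,0.486,0],"roll":0},{"linear":[0.75,0.486,0],"roll":0},{"linear":[0.75,0.486,0],"roll":0},{"linear":[0.75,0.486,0],"roll":0},{"linear":[0.75,0.486,0],"roll":0},{"linear":[0.75,0.486,0],"roll":0},{"linear":[0.75,0.486,0],"roll":0},{"linear":[0.75,0.486,0],"roll":0}]'
python3 -m jog '[{"linear":[0.75,0.486,0.2],"roll":0},{"linear":[0.75,0.486,0.2],"roll":0},{"linear":[0.75,0.486,0.2],"roll":0},{"linear":[0.75,0.486,0.2],"roll":0},{"linear":[0.75,0.486,0.2],"roll":0},{"linear":[0.75,0.486,0.2],"roll":0},{"linear":[0.75,0.486,0.2],"roll":0},{"linear":[0.75,0.486,0.3],"roll":0},{"linear":[0.75,0.486,0.3],"roll":0},{"linear":[0,0,0.3],"roll":0},{"linear":[0,0,0],"roll":0}]' >/dev/null
python3 - <<'E'
from h import *
go([.606,.031,.043],84.1)
c=optics.calibration('wrist');cv2.imwrite('pics/w1.png',cv2.convertScaleAbs(optics.get_image('wrist')[:,:,::-1],alpha=1.3))
u=np.array([.995,-.102,0]);v=np.array([.102,.995,0]);H=np.array([.606,.031,.066])
print([proj('wrist',p,c) for p in (H-.04*v,H,H+.04*v,H+.035*u+[0,0,.015])],c['T'][:3,3])
E
```

```text
time_s: 2.27
position: [0.4055, -0.2187, 0.2313]
tool_rot: [[0.104, 0.995, -0.0], [0.995, -0.104, 0.0], [0.0, -0.0, -1.0]]
ft_force: [0.6, -0.8, -0.2]
grip_width: 0.0302
gripper_force: 0.0
t 3.18 pos [0.6058 0.0319 0.1363] yaw 84.18 ft [-1.  -1.2 -0.7] w 0.0301 gf 0.0 q [-8. 32. 73. -0. 75. -2.]
units [-0.022  0.02   2.331]
roll 0.016
[array([319.9, 272.8]), array([319.9, 216.4]), array([319.8, 154. ]), array([378.2, 224.4])] [0.61486302 0.10154417 0.27819131]
```

View pics/w1.png

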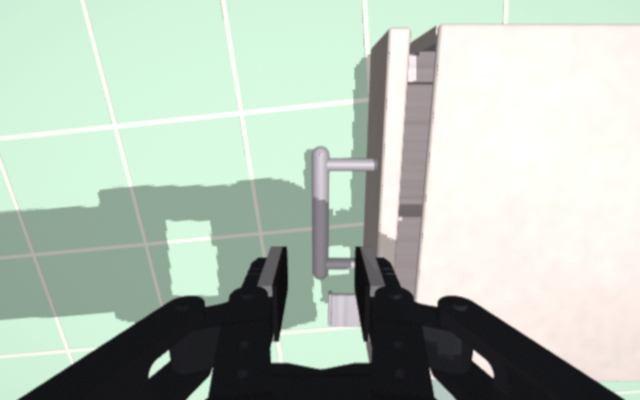

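The wrist picture shows the bar at column 320, rows 150–275, within about 4 px of the prediction (320, 154–273). The fingers straddle it, so I go down and grip.

```bash

python3 -m jog '[{"linear":[0,0,0.4],"roll":0},{"linear":[0,0,0.4],"roll":0},{"linear":[0,0,0.4],"roll":0},{"linear":[0,0,0.4],"roll":0},{"linear":[0,0,0.4],"roll":0},{"linear":[0,0,0.3],"roll":0},{"linear":[0,0,0],"roll":0}]'
python3 -m jog '[{"linear":[0,0,0],"roll":0},{"linear":[0,0,0],"roll":0},{"linear":[0,0,0],"roll":0},{"linear":[0,0,0],"roll":0},{"linear":[0,0,0],"roll":0},{"linear":[0,0,0],"roll":0}]' -1 40
```

```text
time_s: 3.82
position: [0.6053, 0.0292, 0.0461]
tool_rot: [[0.105, 0.994, -0.003], [0.994, -0.105, 0.0], [0.0, -0.003, -1.0]]
ft_force: [-0.7, -0.1, -0.2]
grip_width: 0.0302
gripper_force: 0.0
time_s: 4.32
position: [0.6071, 0.0296, 0.0486]
tool_rot: [[0.103, 0.995, 0.002], [0.995, -0.103, -0.001], [-0.001, 0.002, -1.0]]
ft_force: [-1.6, -5.2, 6.5]
grip_width: 0.0094
gripper_force: 39.7
```

```bash

python3 -m jog '[{"linear":[0,-0.1,0],"roll":0},{"linear":[0,-0.25,0],"roll":0},{"linear":[0,-0.35,0],"roll":0},{"linear":[0,-0.4,0],"roll":0},{"linear":[0,-0.4,0],"roll":0},{"linear":[0,-0.4,0],"roll":0},{"linear":[0,-0.4,0],"roll":0},{"linear":[0,-0.4,0],"roll":0},{"linear":[0,-0.4,0],"roll":0},{"linear":[0,-0.3,0],"roll":0},{"linear":[0,-0.2,0],"roll":0},{"linear":[0,-0.2,0],"roll":0}]'
python3 -m jog '[{"linear":[0,-0.2,0],"roll":0},{"linear":[0,-0.15,0],"roll":0},{"linear":[0,-0.1,0],"roll":0},{"linear":[0,-0.05,0],"roll":0},{"linear":[0,-0.03,0],"roll":0},{"linear":[0,0,0],"roll":0},{"linear":[0,0,0],"roll":0},{"linear":[0,0,0],"roll":0}]'
```

```text
time_s: 5.32
position: [0.4568, 0.0452, 0.0486]
tool_rot: [[0.103, 0.995, 0.006], [0.995, -0.103, -0.001], [-0.001, 0.006, -1.0]]
ft_force: [3.6, -5.7, 6.4]
grip_width: 0.0093
gripper_force: 40.2
time_s: 5.98
position: [0.4454, 0.0464, 0.0489]
tool_rot: [[0.104, 0.994, 0.026], [0.995, -0.104, -0.003], [0.0, 0.026, -1.0]]
ft_force: [40.1, -3.0, -28.7]
grip_width: 0.0096
gripper_force: 38.9
```

```bash

python3 -m jog '[{"linear":[0,0.1,0],"roll":0},{"linear":[0,0.1,0],"roll":0},{"linear":[0,0.1,0],"roll":0},{"linear":[0,0,0],"roll":0},{"linear":[0,0,0],"roll":0}]'
python3 -m jog '[{"linear":[0,0.1,0],"roll":0},{"linear":[0,0.1,0],"roll":0},{"linear":[0,0,0],"roll":0},{"linear":[0,0,0],"roll":0}]'
```

```text
time_s: 6.4
position: [0.4477, 0.0462, 0.0486]
tool_rot: [[0.102, 0.995, 0.005], [0.995, -0.102, -0.001], [-0.001, 0.005, -1.0]]
ft_force: [1.2, -5.7, 10.7]
grip_width: 0.009
gripper_force: 42.4
time_s: 6.73
position: [0.4511, 0.0459, 0.0485]
tool_rot: [[0.101, 0.995, -0.006], [0.995, -0.101, -0.001], [-0.001, -0.006, -1.0]]
ft_force: [-17.0, -7.1, 25.9]
grip_width: 0.0094
gripper_force: 44.2
```

Pushing back met −17 N after about 6 mm of play, so the tray is locked. I let go and move over to look at the case.

```bash

python3 -m jog '[{"linear":[0,0,0],"roll":0},{"linear":[0,0,0],"roll":0},{"linear":[0,0,0],"roll":0},{"linear":[0,0,-0.4],"roll":0},{"linear":[0,0,-0.9],"roll":0},{"linear":[0,0,-1],"roll":0},{"linear":[0,0,-1],"roll":0},{"linear":[0,0,-1],"roll":0},{"linear":[0,0,-1],"roll":0}]' -0.35 >/dev/null
python3 -m jog '[{"linear":[-0.85,0.46,0],"roll":0},{"linear":[-0.85,0.46,0],"roll":0},{"linear":[-0.85,0.46,0],"roll":0},{"linear":[-0.85,0.46,0],"roll":0},{"linear":[-0.85,0.46,0],"roll":0},{"linear":[-0.85,0.46,0],"roll":0},{"linear":[-0.85,0.46,0],"roll":0},{"linear":[-0.85,0.46,0],"roll":0},{"linear":[-0.85,0.46,0],"roll":0},{"linear":[-0.85,0.46,0],"roll":0},{"linear":[0,0,0],"roll":0},{"linear":[0,0,0],"roll":0}]' 0.3 > /dev/null
python3 - <<'E'
from h import *
go([.608,-.278,.2])
c=optics.calibration('wrist');w=optics.get_image('wrist')[:,:,::-1];b=optics.get_image('side')[:,:,::-1]
cv2.imwrite('pics/side2_raw.png',b);cv2.imwrite('pics/w2.png',w)
b=cv2.resize(b[60:280,170:490],(760,520))
o=cv2.convertScaleAbs(np.vstack([cv2.resize(w,(480,300)),cv2.resize(b,(480,300))]),alpha=1.3);cv2.imwrite('pics/m2.png',o)
np.save('c2.npy',c,allow_pickle=True)
print(proj('wrist',[.608,-.278,.146],c))
E
```

```text
t 8.48 pos [ 0.6025 -0.3126  0.2574] yaw 84.02 ft [ 0.3  1.  -0.2] w 0.0556 gf 0.0 q [-37.  35.  47.   0.  98. -31.]
units [0.872 0.05  1.436]
[321.9 151.6]
```

View pics/m2.png

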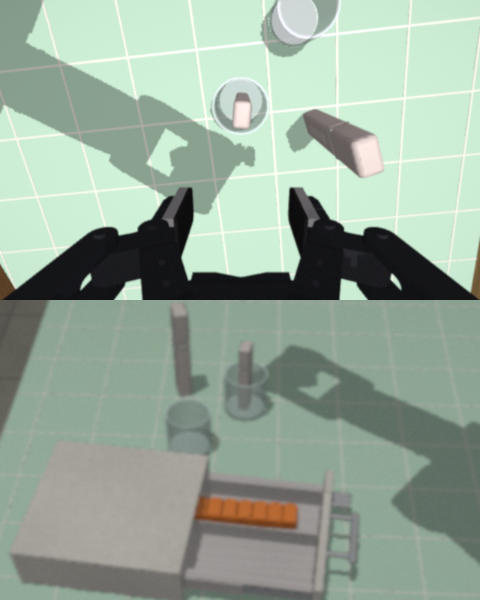

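The wrist picture shows the case's top face at about (321,149), against a prediction of (322,152), and the side picture shows the tray out. I fit the top face numerically.

```bash
python3 - <<'E'
from h import *
c=np.load('c2.npy',allow_pickle=True).item();w=cv2.imread('pics/w2.png')
k=w[115:185,290:360].astype(int)
hsv=cv2.cvtColor(w,cv2.COLOR_BGR2HSV)[115:185,290:360]
m=((k[:,:,2]-k[:,:,1]>4)&(k[:,:,2]>130)).astype(np.uint8)   # reddish white = plastic, bright = top
m=cv2.morphologyEx(m,cv2.MORPH_OPEN,np.ones((2,2)))
n,l,st,ce=cv2.connectedComponentsWithStats(m);print(st[1:])
i=1+st[1:,4].argmax();p=np.argwhere(l==i)[:,::-1]+[290,115]
r=cv2.minAreaRect(p.astype(np.float32));bx=cv2.boxPoints(r);print(r)
W=np.array([plane('wrist',q,.146,c) for q in bx]);print(W,W.mean(0))
for a in range(4):e=W[(a+1)%4]-W[a];print(np.linalg.norm(e).round(4),np.degrees(np.arctan2(e[1],e[0])).round(1))
big=cv2.resize(w[115:185,290:360],(420,420),interpolation=2);mm=cv2.resize(m*255,(420,420),interpolation=0)
cv2.imwrite('pics/k2.png',np.hstack([cv2.convertScaleAbs(big,alpha=1.2),cv2.merge([mm]*3)])[:, :780])
E
```

```text
[[ 22  21  24  37 811]]
((323.5, 154.0), (36.0, 23.0), 90.0)
[[ 0.6021 -0.2661  0.146 ]
 [ 0.6185 -0.2678  0.146 ]
 [ 0.616  -0.2939  0.146 ]
 [ 0.5992 -0.2922  0.146 ]] [ 0.60895 -0.28     0.146  ]
0.0165 -5.9
0.0262 -95.5
0.0169 174.2
0.0263 83.7
```

View pics/k2.png

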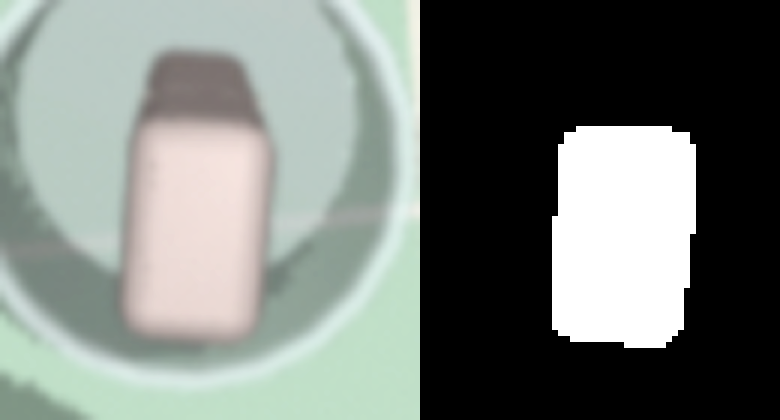

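The top face is centred at about (0.609, −0.280), and its 28 mm axis is at yaw about 80.5°. I turn the tool to x-yaw −9.5° so that the fingers close on the width.

```bash

python3 -m jog '[{"linear":[0,0,0],"roll":1},{"linear":[0,0,0],"roll":1},{"linear":[0,0,0],"roll":1},{"linear":[0,0,0],"roll":1},{"linear":[0,0,0],"roll":1},{"linear":[0,0,0],"roll":1},{"linear":[0,0,0],"roll":1},{"linear":[0,0,0],"roll":1},{"linear":[0,0,0],"roll":1},{"linear":[0,0,0],"roll":1},{"linear":[0,0,0],"roll":1},{"linear":[0,0,0],"roll":1}]' >/dev/null
python3 -m jog '[{"linear":[0,0,0],"roll":1},{"linear":[0,0,0],"roll":1},{"linear":[0,0,0],"roll":1},{"linear":[0,0,0],"roll":1},{"linear":[0,0,0],"roll":1},{"linear":[0,0,0],"roll":1},{"linear":[0,0,0],"roll":0.7},{"linear":[0,0,0],"roll":0},{"linear":[0,0,0],"roll":0}]'>/dev/null
python3 -c "
from h import *
go([.609,-.280,.128],-9.5)"
```

```text
t 10.33 pos [ 0.6023 -0.3098  0.2601] yaw -9.19 ft [0.7 0.8 0.3] w 0.0551 gf 0.0 q [-37.  35.  48.   0.  98.  62.]
units [ 0.045 -0.764  3.302]
roll 0.062
```

```bash

python3 -m jog '[{"linear":[0.04,-0.38,0],"roll":0},{"linear":[0,-0.38,0],"roll":0},{"linear":[0,0,0.5],"roll":0},{"linear":[0,0,0.4],"roll":0},{"linear":[0,0,0],"roll":0},{"linear":[0,0,0],"roll":0},{"linear":[0,0,0],"roll":0}]'>/dev/null
python3 - <<'E'
from h import *
go([.609,-.280,.128],-9.5)
c=optics.calibration('wrist');w=optics.get_image('wrist')[:,:,::-1]
cv2.imwrite('pics/w3.png',cv2.convertScaleAbs(w,alpha=1.3))
print(proj('wrist',[.609,-.28,.146],c))
E
```

```text
t 10.92 pos [ 0.6092 -0.2808  0.2246] yaw -9.33 ft [-0.3  0.3  0.4] w 0.0558 gf 0.0 q [-35.  35.  53.   0.  92.  64.]
units [-0.013 -0.021  2.415]
roll 0.034
[319.2 214.1]
```

View pics/w3.png

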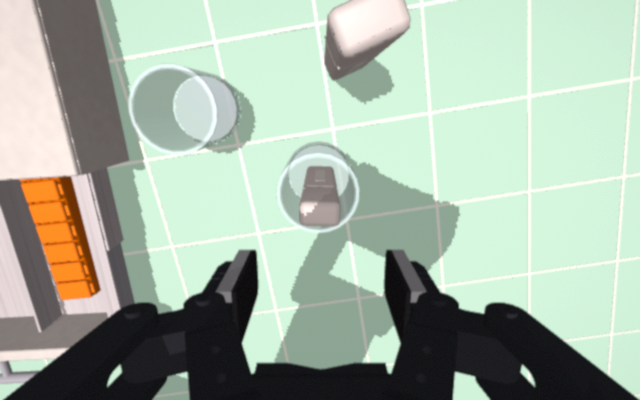

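The case top is at about (320,212), against a prediction of (319,214), centred between the fingers. I go down, grip lightly and lift.

```bash

python3 -m jog '[{"linear":[0,0,0.4],"roll":0},{"linear":[0,0,0.4],"roll":0},{"linear":[0,0,0.4],"roll":0},{"linear":[0,0,0.4],"roll":0},{"linear":[0,0,0.4],"roll":0},{"linear":[0,0,0.3],"roll":0},{"linear":[0,0,0.1],"roll":0},{"linear":[0,0,0],"roll":0}]'
python3 -m jog '[{"linear":[0,0,0],"roll":0},{"linear":[0,0,0],"roll":0},{"linear":[0,0,0],"roll":0},{"linear":[0,0,0],"roll":0},{"linear":[0,0,0],"roll":0},{"linear":[0,0,0],"roll":0}]' -1 20
python3 -m jog '[{"linear":[0,0,-0.1],"roll":0},{"linear":[0,0,-0.3],"roll":0},{"linear":[0,0,-0.4],"roll":0},{"linear":[0,0,-0.4],"roll":0},{"linear":[0,0,-0.4],"roll":0},{"linear":[0,0,-0.4],"roll":0},{"linear":[0,0,-0.4],"roll":0},{"linear":[0,0,-0.4],"roll":0},{"linear":[0,0,-0.1],"roll":0},{"linear":[0,0,0],"roll":0}]'
```

```text
time_s: 11.63
position: [0.6088, -0.2813, 0.1272]
tool_rot: [[0.987, -0.163, -0.0], [-0.163, -0.987, 0.0], [-0.001, -0.0, -1.0]]
ft_force: [0.3, -0.3, -0.0]
grip_width: 0.0557
gripper_force: 0.0
time_s: 12.13
position: [0.6093, -0.2816, 0.1287]
tool_rot: [[0.987, -0.163, 0.002], [-0.163, -0.987, -0.001], [0.002, 0.001, -1.0]]
ft_force: [-0.1, 0.1, 7.1]
grip_width: 0.0276
gripper_force: 22.3
time_s: 12.97
position: [0.609, -0.2815, 0.2444]
tool_rot: [[0.987, -0.163, 0.002], [-0.163, -0.987, -0.001], [0.002, 0.001, -1.0]]
ft_force: [-0.3, -0.8, -1.2]
grip_width: 0.0277
gripper_force: 21.6
```

```bash

python3 -m jog '[{"linear":[-0.2,0,0],"roll":0},{"linear":[-0.4,0,0],"roll":0},{"linear":[-0.5,0,0],"roll":0},{"linear":[-0.5,0,0],"roll":0},{"linear":[-0.5,0,0],"roll":0},{"linear":[-0.4,0,0],"roll":0},{"linear":[-0.2,0,0],"roll":0},{"linear":[-0.1,0,0],"roll":0},{"linear":[0,0,0],"roll":0}]' >/dev/null
python3 -m jog '[{"linear":[0,0,0.2],"roll":0},{"linear":[0,0,0.4],"roll":0},{"linear":[0,0,0.5],"roll":0},{"linear":[0,0,0.5],"roll":0},{"linear":[0,0,0.5],"roll":0},{"linear":[0,0,0.3],"roll":0},{"linear":[0,0,0.25],"roll":0},{"linear":[0,0,0.2],"roll":0},{"linear":[0,0,0],"roll":0},{"linear":[0,0,0],"roll":0}]'
python3 -m jog '[{"linear":[0,0,0.05],"roll":0},{"linear":[0,0,0.05],"roll":0},{"linear":[0,0,0.05],"roll":0},{"linear":[0,0,0],"roll":0},{"linear":[0,0,0],"roll":0}]'
```

```text
time_s: 14.55
position: [0.4986, -0.2632, 0.1292]
tool_rot: [[0.987, -0.163, -0.0], [-0.163, -0.987, 0.0], [-0.0, -0.0, -1.0]]
ft_force: [0.1, 0.1, -1.1]
grip_width: 0.0276
gripper_force: 21.6
time_s: 14.97
position: [0.4983, -0.2631, 0.1234]
tool_rot: [[0.987, -0.163, 0.0], [-0.163, -0.987, -0.0], [0.0, 0.0, -1.0]]
ft_force: [0.3, -1.2, -0.0]
grip_width: 0.0272
gripper_force: 21.6
```

```bash

python3 -m jog '[{"linear":[0,0,0.07],"roll":0},{"linear":[-0.12,0,0],"roll":0},{"linear":[-0.13,0,0.02],"roll":0},{"linear":[-0.25,0,0.03],"roll":0},{"linear":[-0.25,0,0.03],"roll":0},{"linear":[-0.25,0,0.05],"roll":0},{"linear":[-0.25,0,0.07],"roll":0},{"linear":[-0.25,0,0.1],"roll":0},{"linear":[0,0,0],"roll":0}]'
python3 - <<'E'
from h import *
go([.5,-.263,.1])
b=optics.get_image('side')[:,:,::-1];a=optics.get_image('scene')[:,:,::-1]
o=np.hstack([cv2.resize(b[60:210,300:480],(396,330),interpolation=2),cv2.resize(a[120:270,150:330],(396,330),interpolation=2)])
cv2.imwrite('pics/m4.png',cv2.convertScaleAbs(o,alpha=1.5))
E
```

```text
time_s: 15.72
position: [0.438, -0.2529, 0.1092]
tool_rot: [[0.987, -0.163, 0.0], [-0.163, -0.987, -0.0], [0.0, 0.0, -1.0]]
ft_force: [-1.9, 1.6, 8.9]
grip_width: 0.0275
gripper_force: 24.6
t 15.72 pos [ 0.438  -0.2529  0.1092] yaw -9.4 ft [-1.9  1.6  8.9] w 0.0275 gf 24.6 q [-43.  25.  92.   0.  63.  56.]
units [ 1.57  -0.005  0.23 ]
```

View pics/m4.png

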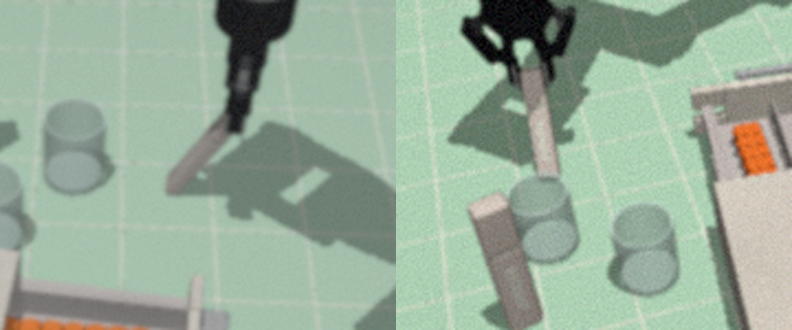

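The pictures show the case tilting between the fingers with its foot on the tiles, clear of the jar. I continue the arc.

```bash

python3 -m jog '[{"linear":[-0.25,0,0.11],"roll":0},{"linear":[-0.25,0,0.14],"roll":0},{"linear":[-0.25,0,0.18],"roll":0},{"linear":[-0.25,0,0.22],"roll":0},{"linear":[-0.25,0,0.28],"roll":0},{"linear":[-0.25,0,0.35],"roll":0},{"linear":[-0.15,0,0.25],"roll":0},{"linear":[-0.12,0,0.28],"roll":0},{"linear":[0,0,0],"roll":0}]'
python3 -m jog '[{"linear":[-0.09,0,0.28],"roll":0},{"linear":[-0.05,0,0.2],"roll":0},{"linear":[0,0,0],"roll":0}]'
```

```text
time_s: 16.57
position: [0.3682, -0.2412, 0.0351]
tool_rot: [[0.987, -0.164, -0.002], [-0.164, -0.987, 0.002], [-0.002, -0.001, -1.0]]
ft_force: [-1.2, 0.5, 0.9]
grip_width: 0.0278
gripper_force: 25.9
time_s: 16.82
position: [0.3638, -0.241, 0.0167]
tool_rot: [[0.987, -0.163, -0.0], [-0.163, -0.987, 0.0], [-0.0, -0.0, -1.0]]
ft_force: [-1.5, 0.1, 2.1]
grip_width: 0.0273
gripper_force: 26.2
```

```bash

python3 -m jog '[{"linear":[-0.02,0,0.12],"roll":0},{"linear":[0,0,0.08],"roll":0},{"linear":[0,0,0.07],"roll":0},{"linear":[0,0,0],"roll":0}]'
python3 - <<'E'
from h import *
b=optics.get_image('side')[:,:,::-1];cv2.imwrite('pics/side5.png',b)
hs=cv2.cvtColor(b,cv2.COLOR_BGR2HSV)
# case = low-saturation light blob on green tiles near expected spot
for P in ([.365,-.24,.018],[.43,-.25,.018],[.495,-.263,.018]):
    p=proj('side',P);print(p,b[int(p[1]),int(p[0])])
E
```

```text
time_s: 17.15
position: [0.3631, -0.2409, 0.006]
tool_rot: [[0.987, -0.163, 0.0], [-0.163, -0.987, -0.0], [0.0, 0.0, -1.0]]
ft_force: [-0.6, 0.3, 2.5]
grip_width: 0.0275
gripper_force: 26.4
[432.9 148.3] [22 15 19]
[405.6 144.5] [125 130 134]
[378.7 139.8] [112 123 109]
```

```bash

python3 -m jog '[{"linear":[0,0,0],"roll":0},{"linear":[0,0,0],"roll":0},{"linear":[0,0,0],"roll":0},{"linear":[0,0,0],"roll":0},{"linear":[0,0,0],"roll":0}]' 0.2
python3 -m jog '[{"linear":[0,0,-0.3],"roll":0},{"linear":[0,0,-0.7],"roll":0},{"linear":[0,0,-1],"roll":0},{"linear":[0,0,-1],"roll":0},{"linear":[0,0,-1],"roll":0},{"linear":[0,0,0],"roll":0},{"linear":[0,0,0],"roll":0},{"linear":[0,0,0],"roll":0}]'
cat > seg.py <<'E'
from h import *
def seg(name,z=.018,roi=None,dst=None):
    c=optics.calibration('wrist');w=optics.get_image('wrist')[:,:,::-1];cv2.imwrite(name,w)
    k=w.astype(int);m=((k[:,:,2]-k[:,:,1]>4)&(k[:,:,2]>90)).astype(np.uint8)
    m=cv2.morphologyEx(m,cv2.MORPH_OPEN,np.ones((3,3)))
    n,l,st,ce=cv2.connectedComponentsWithStats(m)
    for i in range(1,n):
        if st[i,4]<400: continue
        p=np.argwhere(l==i)[:,::-1].astype(np.float32);W=np.array([plane('wrist',q,z,c)[:2] for q in p]).astype(np.float32)
        r=cv2.minAreaRect(W*1000);print('px',ce[i].round(),st[i],'rect mm',np.round(r[0],1),np.round(r[1],1),round(r[2],1))
E
python3 -c "
from seg import *
seg('pics/w5.png'); go([.43,-.25,.02])"
```

```text
time_s: 17.62
position: [0.3629, -0.2407, 0.0062]
tool_rot: [[0.987, -0.163, 0.0], [-0.163, -0.987, 0.0], [0.0, -0.0, -1.0]]
ft_force: [-0.6, 0.2, -0.2]
grip_width: 0.0513
gripper_force: 0.0
time_s: 18.28
position: [0.3626, -0.2404, 0.1657]
tool_rot: [[0.987, -0.163, -0.001], [-0.163, -0.987, 0.001], [-0.001, -0.001, -1.0]]
ft_force: [-0.5, -0.5, -0.9]
grip_width: 0.0517
gripper_force: 0.0
px [ 7. 47.] [   0    0   21   84 1022] rect mm [512.6 -24.7] [15.1 60.5] 66.3
px [321. 107.] [ 305   19   34  177 5092] rect mm [ 424.  -251.2] [ 26.4 136.7] 80.5
t 18.33 pos [ 0.3624 -0.2402  0.1651] yaw -9.38 ft [0.3 0.6 0.1] w 0.0513 gf 0.0 q [-49.  14.  98.  -0.  68.  50.]
units [ 1.713 -0.029  3.624]
```

The case lies flat at (0.424, −0.251), fits 137 × 26 mm, and its yaw of −9.5° matches the tool's. I grip it at the middle.

```bash

python3 -m jog '[{"linear":[0.4,0.02,0],"roll":0},{"linear":[0.6,0,0],"roll":0},{"linear":[0.56,0,0.5],"roll":0},{"linear":[0,0,0.8],"roll":0},{"linear":[0,0,0.8],"roll":0},{"linear":[0,0,0.8],"roll":0},{"linear":[0,0,0.6],"roll":0},{"linear":[0,0,0.4],"roll":0},{"linear":[0,0,0.1],"roll":0},{"linear":[0,0,0],"roll":0},{"linear":[0,0,0],"roll":0}]'
python3 -m jog '[{"linear":[0,0,0],"roll":0},{"linear":[0,0,0],"roll":0},{"linear":[0,0,0],"roll":0},{"linear":[0,0,0],"roll":0},{"linear":[0,0,0],"roll":0},{"linear":[0,0,0],"roll":0}]' -1 40
python3 -m jog '[{"linear":[0,0,-0.2],"roll":0},{"linear":[0,0,-0.6],"roll":0},{"linear":[0,0,-0.8],"roll":0},{"linear":[0,0,-0.9],"roll":0},{"linear":[0,0,-0.9],"roll":0},{"linear":[0,0,-0.6],"roll":0},{"linear":[0,0,0],"roll":0},{"linear":[0,0,0],"roll":0}]'
```

```text
time_s: 19.25
position: [0.4243, -0.2517, 0.0061]
tool_rot: [[0.987, -0.163, -0.0], [-0.163, -0.987, 0.0], [-0.0, -0.0, -1.0]]
ft_force: [0.5, -0.7, 0.7]
grip_width: 0.0515
gripper_force: 0.0
time_s: 19.75
position: [0.4247, -0.252, 0.0072]
tool_rot: [[0.987, -0.163, 0.002], [-0.163, -0.987, -0.002], [0.002, 0.001, -1.0]]
ft_force: [-1.3, 0.7, 6.8]
grip_width: 0.0271
gripper_force: 40.2
time_s: 20.42
position: [0.4245, -0.2518, 0.1677]
tool_rot: [[0.987, -0.163, 0.002], [-0.163, -0.987, -0.002], [0.003, 0.002, -1.0]]
ft_force: [0.0, 0.5, -0.2]
grip_width: 0.0268
gripper_force: 39.5
```

```bash
python3 - <<'E'
import cv2
b=cv2.imread('pics/side2_raw.png')[185:285,290:415]
cv2.imwrite('pics/c6.png',cv2.convertScaleAbs(cv2.resize(b,None,fx=5.8,fy=5.8,interpolation=2),alpha=1.6))
E
```

```text
(no output)
```

View pics/c6.png

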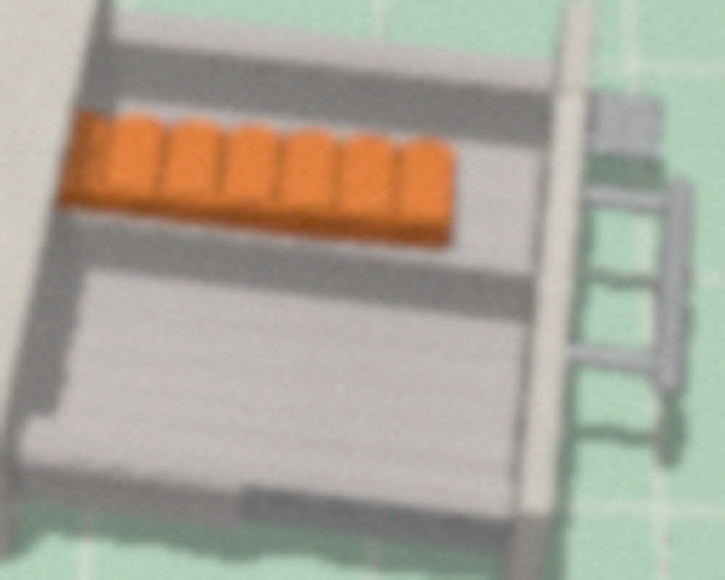

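The picture shows the empty compartment's floor, with the divider foot at (85,268)–(530,316), the left rim at (20,462)–(510,515) and the tab at (627,123). I turn these into unit coordinates.

```bash
python3 - <<'E'
from h import *
O=np.array([.666,.0255]);u=np.array([.995,-.102]);v=np.array([.102,.995])
for nm,p,z in [('divfoot f',(530,316),.0205),('divfoot r',(85,268),.0205),('divrim f',(540,278),.052),('Lrim f',(510,515),.056),('Lrim r',(20,462),.056),('tab',(627,121),.046),('tabFarEdge',(660,125),.046),('panelTopL',(535,515),.081),('panelTopR',(578,3),.081),('bar',(676,280),.067)]:
    P=plane('side',(290+p[0]/5.8,185+p[1]/5.8),z);d=P[:2]-O;print(nm,P,'unit',(d@u).round(4),(d@v).round(4))
yc=.047
for yc in (.045,.05): print(O-.085*u+yc*v)
E
```

```text
divfoot f [0.4962 0.0342 0.0205] unit -0.1698 -0.0087
divfoot r [0.6578 0.0212 0.0205] unit -0.0077 -0.0051
divrim f [0.4958 0.0395 0.052 ] unit -0.1708 -0.0034
Lrim f [0.5087 0.1381 0.056 ] unit -0.168 0.096
Lrim r [0.6716 0.1261 0.056 ] unit -0.0047 0.1007
tab [ 0.4612 -0.0368  0.046 ] unit -0.1974 -0.0829
tabFarEdge [ 0.4492 -0.0355  0.046 ] unit -0.2095 -0.0828
panelTopL [0.5033 0.1525 0.081 ] unit -0.1748 0.1098
panelTopR [ 0.4819 -0.0631  0.081 ] unit -0.1741 -0.1069
bar [0.4508 0.0486 0.067 ] unit -0.2165 0.001
[0.586015 0.078945]
[0.586525 0.08392 ]
```

```bash
python3 - <<'E'
from h import *
O=np.array([.666,.0255]);u=np.array([.995,-.102]);v=np.array([.102,.995])
for nm,p,z in [('Rrim in f',(550,88),.056),('Rrim in r',(110,45),.056),('Rrim out f',(550,62),.056),('Rfoot f',(545,145),.0205),('Rfoot r',(120,97),.0205),('divR rim f',(540,268),.052),('Lrim in?',(510,490),.056)]:
    P=plane('side',(290+p[0]/5.8,185+p[1]/5.8),z);d=P[:2]-O;print(nm,P,'unit',(d@u).round(4),(d@v).round(4))
# brightness profile across tray at unit x=-0.08,-0.12 along v at floor height
b=cv2.GaussianBlur(cv2.cvtColor(cv2.imread('pics/side2_raw.png'),cv2.COLOR_BGR2GRAY),(3,3),0)
for x in (-.08,-.12):
  L=[]
  for y in np.arange(-.02,.115,.003):
    p=proj('side',[*(O+x*u+y*v),.0205]);L.append((int(y*1000),int(cv2.getRectSubPix(b,(1,1),tuple(map(float,p)))[0,0])))
  print(x,*L)
E
```

```text
Rrim in f [ 0.4902 -0.0429  0.056 ] unit -0.1679 -0.086
Rrim in r [ 0.6529 -0.0555  0.056 ] unit -0.0048 -0.0819
Rrim out f [ 0.4899 -0.0553  0.056 ] unit -0.167 -0.0984
Rfoot f [ 0.4886 -0.0439  0.0205] unit -0.1694 -0.0871
Rfoot r [ 0.6499 -0.0591  0.0205] unit -0.0074 -0.0858
divR rim f [0.4957 0.0352 0.052 ] unit -0.1704 -0.0077
Lrim in? [0.5085 0.1285 0.056 ] unit -0.1672 0.0864
-0.08 (-20, 78) (-17, 78) (-14, 79) (-11, 81) (-8, 89) (-5, 101) (-2, 110) (0, 114) (3, 115) (6, 115) (9, 115) (12, 115) (15, 116) (18, 116) (21, 116) (24, 116) (27, 116) (30, 116) (33, 117) (36, 118) (39, 118) (42, 117) (45, 117) (48, 117) (51, 116) (54, 115) (57, 116) (60, 117) (63, 117) (66, 115) (69, 113) (72, 105) (75, 89) (78, 76) (81, 70) (84, 71) (87, 73) (90, 77) (93, 80) (96, 81) (99, 82) (102, 88) (105, 102) (108, 116) (111, 122)
-0.12 (-20, 77) (-17, 77) (-14, 78) (-11, 81) (-8, 89) (-5, 100) (-2, 110) (0, 113) (3, 114) (6, 114) (9, 114) (12, 115) (15, 116) (18, 116) (21, 115) (24, 114) (27, 115) (30, 115) (33, 116) (36, 116) (39, 116) (42, 116) (45, 116) (48, 116) (51, 115) (54, 114) (57, 114) (60, 116) (63, 116) (66, 115) (69, 112) (72, 103) (75, 88) (78, 76) (81, 72) (84, 72) (87, 74) (90, 79) (93, 82) (96, 84) (99, 91) (102, 107) (105, 120) (108, 123) (111, 123)
```

The right inner wall (−84 mm) and the divider foot (−6 mm) agree that the compartment centre is at unit y ≈ 39 mm. Target TCP is (0.585, 0.073).

```bash

python3 -m jog '[{"linear":[0,0,0],"roll":-0.7},{"linear":[0,0,0],"roll":0}]' >/dev/null
python3 -c "
from h import *
go([.585,.073,.12],-5.9)"
```

```text
t 20.58 pos [ 0.4238 -0.2512  0.1653] yaw -5.76 ft [-0.3  0.2  0.1] w 0.0266 gf 39.5 q [-44.  20.  89.   0.  71.  51.]
units [ 3.197 -8.468  1.138]
roll 0.028000000000000004
```

```bash

python3 -m jog '[{"linear":[0.16,-0.42,0],"roll":0},{"linear":[0.32,-0.85,0],"roll":0},{"linear":[0.32,-0.85,0],"roll":0},{"linear":[0.32,-0.85,0],"roll":0},{"linear":[0.32,-0.85,0],"roll":0},{"linear":[0.32,-0.85,0],"roll":0},{"linear":[0.32,-0.85,0],"roll":0},{"linear":[0.32,-0.85,0],"roll":0},{"linear":[0.32,-0.85,0],"roll":0},{"linear":[0.32,-0.85,0],"roll":0},{"linear":[0.16,-0.4,0],"roll":0},{"linear":[0,0,0],"roll":0}]' >/dev/null
python3 -m jog '[{"linear":[0.1,0,0.3],"roll":0},{"linear":[0,0,0.5],"roll":0},{"linear":[0,0,0.3],"roll":0},{"linear":[0,0,0],"roll":0},{"linear":[0,0,0],"roll":0}]' >/dev/null
python3 - <<'E'
from h import *
go([.585,.073,.028],-5.9)
O=np.array([.666,.0255]);u=np.array([.995,-.102]);v=np.array([.102,.995])
b=optics.get_image('side');cv2.imwrite('pics/side7.png',b[:,:,::-1]);g=cv2.cvtColor(b,cv2.COLOR_RGB2GRAY)
for x in (-.14,-.16):
  print(x,*[(int(y*1000),int(cv2.getRectSubPix(g,(1,1),tuple(map(float,proj('side',[*(O+x*u+y*v),.133]))))[0,0])) for y in np.arange(-.0,.085,.003)])
E
```

```text
t 22.0 pos [0.5898 0.0707 0.1211] yaw -5.99 ft [ 0.3 -0.2 -0. ] w 0.027 gf 39.5 q [-5. 32. 77. -0. 72. 91.]
units [-0.119 -0.045  2.327]
roll -0.018
-0.14 (0, 80) (3, 83) (6, 84) (9, 84) (12, 83) (15, 83) (18, 84) (21, 83) (24, 83) (27, 84) (30, 88) (33, 89) (36, 90) (39, 90) (42, 92) (45, 92) (48, 93) (51, 95) (54, 90) (57, 84) (60, 82) (63, 80) (66, 78) (69, 79) (72, 81) (75, 84) (78, 82) (81, 82) (84, 82)
-0.16 (0, 80) (3, 82) (6, 84) (9, 84) (12, 84) (15, 83) (18, 83) (21, 84) (24, 84) (27, 88) (30, 89) (33, 89) (36, 96) (39, 98) (42, 98) (45, 94) (48, 96) (51, 97) (54, 86) (57, 80) (60, 81) (63, 81) (66, 80) (69, 81) (72, 86) (75, 89) (78, 87) (81, 85) (84, 83)
```

```bash

python3 -m jog '[{"linear":[-0.1,-0.04,0.1],"roll":0},{"linear":[0,0,0.3],"roll":0},{"linear":[0,0,0.3],"roll":0},{"linear":[0,0,0.3],"roll":0},{"linear":[0,0,0.3],"roll":0},{"linear":[0,0,0.3],"roll":0},{"linear":[0,0,0.2],"roll":0},{"linear":[0,0,0.15],"roll":0},{"linear":[0,0,0],"roll":0},{"linear":[0,0,0],"roll":0}]'
python3 -m jog '[{"linear":[0,0,0.1],"roll":0},{"linear":[0,0,0.1],"roll":0},{"linear":[0,0,0.07],"roll":0},{"linear":[0,0,0.06],"roll":0},{"linear":[0,0,0],"roll":0},{"linear":[0,0,0],"roll":0}]'
```

```text
time_s: 22.88
position: [0.5867, 0.0738, 0.0445]
tool_rot: [[0.995, -0.103, 0.0], [-0.103, -0.995, -0.0], [0.0, -0.0, -1.0]]
ft_force: [0.1, -0.5, 0.6]
grip_width: 0.027
gripper_force: 39.5
time_s: 23.38
position: [0.5865, 0.0738, 0.0308]
tool_rot: [[0.995, -0.102, -0.0], [-0.102, -0.995, 0.0], [-0.0, -0.0, -1.0]]
ft_force: [0.2, -0.9, -0.5]
grip_width: 0.0268
gripper_force: 39.5
```

```bash

python3 -m jog '[{"linear":[0,0,0.04],"roll":0},{"linear":[0,0,0.03],"roll":0},{"linear":[0,0,0],"roll":0},{"linear":[0,0,0],"roll":0}]'
python3 -m jog '[{"linear":[0,0,0],"roll":0},{"linear":[0,0,0],"roll":0},{"linear":[0,0,0],"roll":0},{"linear":[0,0,0],"roll":0}]' -0.1
python3 -m jog '[{"linear":[0,0,-0.1],"roll":0},{"linear":[0,0,-0.3],"roll":0},{"linear":[0,0,-0.6],"roll":0},{"linear":[0,0,-0.9],"roll":0},{"linear":[0,0,-0.9],"roll":0},{"linear":[0,0,-0.9],"roll":0},{"linear":[0,0,0],"roll":0},{"linear":[0,0,0],"roll":0},{"linear":[0,0,0],"roll":0}]'
python3 - <<'E'
from seg import *
b=optics.get_image('side')[:,:,::-1];cv2.imwrite('pics/side8.png',b)
seg('pics/w8.png',.0385);go([.585,.073,.12])
E
```

```text
time_s: 23.72
position: [0.5865, 0.0738, 0.0281]
tool_rot: [[0.995, -0.102, -0.0], [-0.102, -0.995, 0.0], [-0.0, -0.0, -1.0]]
ft_force: [-1.0, 0.3, 0.3]
grip_width: 0.0268
gripper_force: 39.5
time_s: 24.05
position: [0.5866, 0.0738, 0.0282]
tool_rot: [[0.995, -0.102, 0.0], [-0.102, -0.995, -0.0], [0.0, -0.0, -1.0]]
ft_force: [0.1, -0.5, 0.1]
grip_width: 0.0383
gripper_force: 0.0
time_s: 24.8
position: [0.5861, 0.0738, 0.1756]
tool_rot: [[0.995, -0.103, -0.001], [-0.103, -0.995, 0.0], [-0.001, 0.0, -1.0]]
ft_force: [0.7, -0.8, -0.8]
grip_width: 0.0383
gripper_force: 0.0
px [376. 133.] [  207     0   366   323 78558] rect mm [588.7  24. ] [260.7 265. ] 84.1
px [114. 183.] [  57  129  115  110 9794] rect mm [607.8 241.3] [92.5 91.7] 84.0
px [133. 275.] [ 91 260  86  30 495] rect mm [526.9 246.5] [ 6.2 83. ] 12.2
t 24.9 pos [0.5859 0.0738 0.1747] yaw -5.88 ft [ 0.2 -0.1 -0.4] w 0.0384 gf 0.0 q [-4. 28. 73.  0. 79. 92.]
units [-0.017  0.022  1.368]
```

The case is laid and released. Next is the release tab at (0.460, −0.037), with the fingers shut.

```bash

python3 -m jog '[{"linear":[-0.2,0.25,0],"roll":0},{"linear":[-0.4,0.45,0],"roll":0},{"linear":[-0.55,0.6,0],"roll":0},{"linear":[-0.6,0.6,0],"roll":0},{"linear":[-0.5,0.5,0],"roll":0},{"linear":[-0.3,0.4,0],"roll":0},{"linear":[-0.2,0.2,0],"roll":0},{"linear":[0,0,0],"roll":0},{"linear":[0,0,0],"roll":0},{"linear":[0,0,0],"roll":0}]' -1 40 >/dev/null
python3 -c "
from h import *
go([.460,-.0375,.056],-5.9)"
```

```text
t 25.73 pos [ 0.4655 -0.0339  0.1759] yaw -5.86 ft [-0.7  0.1 -0.4] w -0.0002 gf 0.0 q [-19.  17.  92.   0.  71.  77.]
units [-0.127  0.105  2.997]
roll 0.008
```

```bash

python3 -m jog '[{"linear":[-0.13,0.1,0.2],"roll":0},{"linear":[0,0,0.5],"roll":0},{"linear":[0,0,0.7],"roll":0},{"linear":[0,0,0.7],"roll":0},{"linear":[0,0,0.5],"roll":0},{"linear":[0,0,0.3],"roll":0},{"linear":[0,0,0.1],"roll":0},{"linear":[0,0,0],"roll":0},{"linear":[0,0,0],"roll":0}]'
python3 -m jog '[{"linear":[0,0,0.1],"roll":0},{"linear":[0,0,0.08],"roll":0},{"linear":[0,0,0.05],"roll":0},{"linear":[0,0,0],"roll":0},{"linear":[0,0,0],"roll":0}]'
```

```text
time_s: 26.48
position: [0.4599, -0.0375, 0.0564]
tool_rot: [[0.995, -0.102, 0.001], [-0.102, -0.995, -0.0], [0.001, 0.0, -1.0]]
ft_force: [-0.2, -0.2, 0.4]
grip_width: 0.0003
gripper_force: 0.0
time_s: 26.9
position: [0.4593, -0.0378, 0.047]
tool_rot: [[0.995, -0.103, 0.0], [-0.103, -0.995, 0.0], [0.0, -0.0, -1.0]]
ft_force: [0.2, 0.9, 0.3]
grip_width: 0.0001
gripper_force: 0.0
```

```bash

python3 -m jog '[{"linear":[0,0,0.06],"roll":0},{"linear":[0,0,0.06],"roll":0},{"linear":[0,0,0],"roll":0},{"linear":[0,0,0],"roll":0}]'
python3 -m jog '[{"linear":[0,0,0.05],"roll":0},{"linear":[0,0,0.05],"roll":0},{"linear":[0,0,0],"roll":0},{"linear":[0,0,0],"roll":0}]'
```

```text
time_s: 27.23
position: [0.4593, -0.0378, 0.0421]
tool_rot: [[0.995, -0.103, 0.0], [-0.103, -0.995, -0.0], [0.0, 0.0, -1.0]]
ft_force: [-0.6, -0.8, 3.2]
grip_width: 0.0003
gripper_force: 1.4
time_s: 27.57
position: [0.4596, -0.0378, 0.0383]
tool_rot: [[0.995, -0.102, 0.001], [-0.102, -0.995, -0.0], [0.001, 0.0, -1.0]]
ft_force: [-0.7, 0.1, 7.3]
grip_width: -0.0001
gripper_force: 3.5
```

The tab is fully down (7.3 N against its stop), so I push the tray in.

```bash

python3 -m jog '[{"linear":[0.05,0,0],"roll":0},{"linear":[0.1,0,0],"roll":0},{"linear":[0.1,0,0],"roll":0},{"linear":[0.15,0,0],"roll":0},{"linear":[0.2,0,0],"roll":0},{"linear":[0.2,0,0],"roll":0},{"linear":[0.2,0,0],"roll":0},{"linear":[0,0,0],"roll":0}]'
python3 -m jog '[{"linear":[0.1,0,0],"roll":0},{"linear":[0.2,0,0],"roll":0},{"linear":[0.25,0,0],"roll":0},{"linear":[0.25,0,0],"roll":0},{"linear":[0.25,0,0],"roll":0},{"linear":[0.25,0,0],"roll":0},{"linear":[0.25,0,0],"roll":0},{"linear":[0.25,0,0],"roll":0},{"linear":[0.25,0,0],"roll":0},{"linear":[0.2,0,0],"roll":0},{"linear":[0.1,0,0],"roll":0},{"linear":[0,0,0],"roll":0}]'
```

```text
time_s: 28.23
position: [0.501, -0.0423, 0.0384]
tool_rot: [[0.995, -0.103, 0.003], [-0.103, -0.995, -0.001], [0.003, 0.0, -1.0]]
ft_force: [1.4, -0.7, 4.6]
grip_width: -0.0003
gripper_force: 2.4
time_s: 29.23
position: [0.594, -0.0519, 0.0384]
tool_rot: [[0.995, -0.103, 0.003], [-0.103, -0.995, -0.001], [0.003, 0.0, -1.0]]
ft_force: [0.9, -0.3, 5.5]
grip_width: -0.0004
gripper_force: 2.6
```

```bash

python3 -m jog '[{"linear":[0.1,0,0],"roll":0},{"linear":[0.15,0,0],"roll":0},{"linear":[0.15,0,0],"roll":0},{"linear":[0.15,0,0],"roll":0},{"linear":[0.15,0,0],"roll":0}]'
python3 -m jog '[{"linear":[0.1,0,0],"roll":0},{"linear":[0.1,0,0],"roll":0},{"linear":[0.08,0,0],"roll":0},{"linear":[0,0,0],"roll":0},{"linear":[0,0,0],"roll":0}]'
```

```text
time_s: 29.65
position: [0.6209, -0.0547, 0.0384]
tool_rot: [[0.995, -0.103, 0.001], [-0.103, -0.995, -0.001], [0.001, 0.0, -1.0]]
ft_force: [-0.5, -1.0, 6.3]
grip_width: 0.0003
gripper_force: 3.2
time_s: 30.07
position: [0.6285, -0.0552, 0.0382]
tool_rot: [[0.995, -0.102, -0.008], [-0.102, -0.995, 0.001], [-0.008, 0.0, -1.0]]
ft_force: [-16.5, -0.1, 15.5]
grip_width: -0.0001
gripper_force: 7.8
```

The push met −16.5 N at x = 0.6285, which is the home stop. I back off upwards and compare with the first picture.

```bash

python3 -m jog '[{"linear":[-0.08,0,0],"roll":0},{"linear":[0,0,-0.2],"roll":0},{"linear":[0,0,-0.4],"roll":0},{"linear":[0,0,-0.8],"roll":0},{"linear":[0,0,-1],"roll":0},{"linear":[0,0,-1],"roll":0},{"linear":[-0.7,0,-0.8],"roll":0},{"linear":[-0.9,0,0],"roll":0},{"linear":[-0.9,0,0],"roll":0},{"linear":[-0.9,0,0],"roll":0},{"linear":[0,0,0],"roll":0},{"linear":[0,0,0],"roll":0}]'
python3 - <<'E'
from h import *
a=cv2.imread('pics/side0.png').astype(np.float32);b=optics.get_image('side')[:,:,::-1].astype(np.float32);cv2.imwrite('pics/side9.png',b)
def sh(n,x0,x1,y0,y1):
    f=lambda i:cv2.cvtColor(i,cv2.COLOR_BGR2GRAY)[y0:y1,x0:x1]
    t=f(b);A=cv2.cvtColor(a,cv2.COLOR_BGR2GRAY)[y0-8:y1+8,x0-8:x1+8]
    r=cv2.matchTemplate(A,t,cv2.TM_CCOEFF_NORMED);_,v,_,l=cv2.minMaxLoc(r);print(n,round(v,3),'start minus now px',l[0]-8,l[1]-8)
sh('handle',318,338,190,246);sh('panel',292,320,180,270);sh('jar',318,350,112,150);sh('dish',296,356,310,366);sh('tweezer',366,386,322,380)
c=optics.calibration('wrist');cv2.imwrite('pics/w9.png',optics.get_image('wrist')[:,:,::-1])
E
```

```text
time_s: 31.07
position: [0.4926, -0.041, 0.2059]
tool_rot: [[0.995, -0.103, 0.0], [-0.103, -0.995, 0.0], [0.0, -0.0, -1.0]]
ft_force: [0.4, -0.5, -0.1]
grip_width: -0.0001
gripper_force: 0.0
handle 0.962 start minus now px 5 1
panel 0.766 start minus now px 5 0
jar 0.78 start minus now px 0 0
dish 0.994 start minus now px 0 0
tweezer 0.989 start minus now px 0 0[ WARN:0@2.094] global loadsave.cpp:1063 imwrite_ Unsupported depth image for selected encoder is fallbacked to CV_8U.
```

The handle is about 5 px (11 mm) further in than at the start. That agrees with the pull: the tray moved only 162 mm to its 171 mm stop, so it began slightly open and is now fully home. The jar, dish and tweezer show no shift.

```bash
python3 -c "
from rig import env
print(env.close_job())"
```

```text
the job is handed in; nothing more can be done
None
```

I handed the job in at about 31 s, with no verdict returned: the tray locked out, the case was laid on the tiles and regripped, then set in the empty compartment (judged from the release position, not seen afterwards), and the tray was pushed home to its stop with the jar, dish and tweezer unmoved in the side view.

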